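# Clamp the lid of the dough tub

### The arm

A 7-joint arm with a two-finger parallel gripper is mounted at the origin on the work surface. World frame = base frame: x ahead of the robot, y to its left, z up, the work surface at z = 0. Lengths are in m, angles in rad, forces in N, time in s.
With the tool pointing down it reaches from about 0.425 to 0.925 m from the base axis. Payload 6.8 kg.
Tool frame: the origin (TCP) lies on the centre line of the jaws, within the pads' length; the fingertips stand 8 mm ahead of it and the grasp point (between the pads) lies 11 mm behind it; z points along the fingers, x is the direction in which the jaws open and shut, and the axes are right-handed (so a half turn about z gives the same grasp; the last joint's range is limited). The gripper opens to 88 mm and grips with 3 to 60 N. Pads are 20 mm wide; open, the fingers measure 115 mm over their backs; the gripper's body (75 mm by 178 mm) begins 61 mm behind the grasp point.
Start: joints at [-1.416, 0.477, 0.022, 1.555, -0.011, 1.109, -0.083], TCP at [0.175, 0.652, 0.231] pointing down, gripper open.
Joint ranges: [-2.96, 2.96], [-0.34, 2.1], [-1.41, 1.46], [0.24, 2.44], [-1.37, 4.51], [0.17, 1.92], [-2.96, 2.96]. Speed limits (rad/s): [2.39, 2.39, 3.14, 3.14, 3.14, 3.14, 3.14].

### API

Orientations are given as a unit quaternion [x, y, z, w].
In Python, from plant import * gives the robot as it stands.
- The arm moves only by the tool jog_arm, never from a script. Its argument "rows" is one flat list of numbers, 5 for each row, row after row: the shift along the world's x, y, z in cm, then the turn about the world's z in degrees, then the finger opening in cm, from 0 to 8.78. A call has 1 to 5 rows; each row shifts and turns the commanded pose from where the row before left it; what a row does not reach is not made up. A row lasts 1/10 s, in which the tool goes at most 50 mm and 8.59 degrees, less where a joint would pass 70% of its speed; a pose out of reach is approached as far as the arm can. A call with a gripper value outside its range is refused whole. The fingers move at their own pace and stop on an object; "newtons" is the grip in N (left out, the last holds). Time passes only in rows, so rows that do not move let the fingers close. It gives the time, the measured TCP pose, the force and the opening at its end, in the units of the state.
- read_state(): the state, without advancing time (a new reading comes with each control period).
- snapshot(name): name is "scene" or "top"; returns a dict with "img" (480x640x3 uint8, red, green, blue), "camera_matrix" (3x3 intrinsics, pixels), "extrinsics" (4x4, takes a point from camera to world coordinates). Camera axes: x right, y down, z forward; pixel columns grow to the right and rows downward; lengths in m; the calibration is good to about 2 mm. A picture is of the moment at which its call begins. There is no depth.
- finish_job(): hands the job in, once; it reports no verdict.
Trained networks look in a picture, given as the dict that the camera call returned (one of the last four; its "shot" number tells which), for a name from the list of things; names that differ only in an ending like _2 or _b are one class to them, and where a whole thing is asked for, a point or a joint stands for the part that bears it (a point fixed in the world has none). Each returns a list of dicts, best first, with "conf" (0 to 1); they miss things now and then, are a little off and sometimes report something else, mostly with a low value. They report only what shows in the picture. A call takes as long as a camera call.
- boxes_of(picture, target): "bbox" ([centre column, centre row, width, height] in pixels, round what is visible of it).
The state is a dict: "t": time; "joint_positions": joint angles; "joint_vel": joint speeds; "joint_torque": joint torques, N m; "tool_pos": TCP position; "tool_rot": TCP orientation; "contact_force": force on the tool from outside, world axes, zero at the start; "wrist_torque": the same for the moment, N m; "gripper_width": finger opening in m.
Only numpy, scipy, OpenCV 4.12 (cv2) and the standard library are available. Lean on these libraries where they do the work, as an engineer would, in place of code of your own. Each camera call takes 0.05 s, during which the arm holds its last target.

### The job

Clamp down the lid of the dough tub: with the outside of a finger push the blue strap round over the lid until it stops in the grey keeper at the other edge, and only then push the raised red cam lever all the way down over the strap. Do not pick anything up: the lid stays seated in the tub, and the kitchen things around it stay where they are.

Things in the scene. Friction and masses are not known exactly. Their poses are not given: they have to be found in the camera images.
- tub: Stainless dough tub, fixed to the counter, 180 (its x) by 320 (its y) by 106 mm high. Origin: centre of its underside, on the counter; z up. A grey bracket in the middle of its +x long side carries the strap's pivot, a grey keeper in the middle of its -x long side takes the strap's end and carries the lever. Thin side handles stick out 22 mm at y = +-160 mm, z = 60 mm.
- lid: White plastic lid, loose, 166 by 306 by 12 mm, about 0.6 kg, seated in the tub's rim, its top 108 mm above the counter. Origin: centre of its underside, 96 mm above the tub's origin, axes as the tub's. A steel bar handle stands on it at y = -110 mm, from x = -50 to +50 mm, up to 41 mm above the lid's underside. Leave it seated.
- strap (a joint): Angle of the blue clamp strap about its upright pivot, rad. 0: fully over, its end in the keeper (hard stop). Grows as it opens: at angle a it points from the pivot along (-cos a, sin a) in the tub's x, y; up to 1.7. Starts open at 0.8 to 1.35. Stiff pivot: about 2 N pushed 85 mm from the axis; it stays where it is left.
- strap_end (a point): Middle of the strap's free end, 215 mm from the pivot axis. The strap is a straight bar 28 mm wide and 16 mm tall, its underside 118 mm above the counter (10 mm above the lid, so a fingertip fits beside it without touching the lid), its top at 134 mm.
- strap_pivot (a point): Point on the strap's upright pivot axis at the bar's mid height, at x = +108, y = 0, z = 126 mm of the tub. Round hub of radius 18 mm here, bolt up to z = 148 mm.
- lever (a joint): Angle of the red cam lever about its level pin, rad. 0: fully down (hard stop), level above the strap, pointing to the tub's +x. Grows as it is raised: at angle b it points along cos b in the tub's x and sin b upward; up to 1.9. Starts raised at 1.15 to 1.55. Pushed 75 mm from the pin it takes about 5 N to move, 7 N near the end; it stays where it is left.
- lever_tip (a point): End of the lever's red grip, 100 mm from the pin. The grip is 26 mm wide and 12 mm thick, from 45 to 100 mm from the pin; nearer the pin is a steel arm 16 mm wide and 8 mm thick, and a round hub of radius 13 mm.
- lever_pivot (a point): Middle of the lever's pin, which lies along the tub's y, at x = -102, y = 0, z = 150 mm of the tub. The keeper around it (x -117 to -87 mm) is open towards +y: under the strap it is 108 mm high (y -46 to +28 mm); its ear, beside the strap's end, fills y = -46 to -16 mm up to z = 170 mm.
- jar: Bystander: amber jar, 60 mm across, 100 mm high, standing by the tub; origin under its centre.
- tart_ring: Bystander: steel tart ring, 90 mm across, 35 mm high; origin in the middle, on the counter.
- cup: Bystander: blue ceramic cup, 72 mm across, 80 mm high; origin under its centre.
- bowl: Bystander: small steel bowl, 120 mm across, 50 mm high; origin under its centre.
- scraper: Bystander: dough scraper lying flat, blade 75 by 120 mm towards its x, green grip 16 mm high; origin on the counter near the grip.
- brush: Bystander: pastry brush lying flat along its x, under 40 mm high; origin under its middle.

How it is judged:
On the way, in this order (a step that is already met when the one before it is completed fails the run):
1. the strap is fully over, in the keeper, with the lever still raised (value of joint strap below 0.07 rad and value of joint lever above 0.7 rad), for 0.2 s.
2. the lever is fully down over the strap (value of joint strap below 0.07 rad and value of joint lever below 0.09 rad), for 0.2 s.
At the end, for the whole second after the job is handed in: Strap within 0.07 rad of its stop over the lid, lever within 0.09 rad of fully down, both at rest; lid seated in the tub, within 10 mm of centre and level within 0.05 rad (all of step 2 and velocity of joint strap between -0.05 and 0.05 rad/s and velocity of joint lever between -0.05 and 0.05 rad/s and z of lid in the frame of tub between 0.092 and 0.101 m and horizontal distance between lid and tub below 0.01 m and angle between lid's own z axis and vertical below 0.05 rad and linear speed of lid below 0.02 m/s); the robot touches nothing.
It fails at once if the lever is pushed down (below 0.7 rad) while the strap is not fully over (above 0.12 rad) (value of joint lever below 0.7 rad and value of joint strap above 0.12 rad).
It fails at once if the lid is lifted or pushed out of its seat (5 mm up or 10 mm aside) (z of lid in the frame of tub above 0.101 m or horizontal distance between lid and tub above 0.01 m).
It fails at once if a jar, ring, cup, bowl, scraper or brush is moved by more than 25 mm, lifted or tipped over (distance of any of jar, tart_ring, cup, bowl, scraper, brush from where it was at the start of the episode above 0.025 m or angle between any of jar, tart_ring, cup, bowl, scraper, brush's own z axis and vertical above 0.35 rad).
It also fails if it takes over 53 s, if anything falls off the work surface, if the arm or the gripper's body presses on something with over 40 N, if the wrist force passes 120 N, or if a joint passes its speed limit or range.

## Working session

There is one attempt and no reset: what is moved stays moved. The work goes in short steps, Python scripts to look and compute and a tool call to move; the robot and the scene stay as the last step left them, time stands still between calls to the robot, and variables do not carry over. Pictures are saved under pics/ and viewed, and the job is handed in when it is done.

Besides the shell and the picture viewer there is one more tool, called after "Request:" by a JSON object that holds its "name" and its "arguments", one argument or row to a line. jog_arm: Moves the arm, as the interface text tells. Its arguments: {"type":"object","properties":{"rows":{"type":"array","items":{"type":"number"}},"newtons":{"type":"number"}},"required":["rows"]}

```bash
mkdir -p pics; ls; cat > h.py <<'E'
from plant import *
import numpy as np, cv2
def save(s,n): cv2.imwrite('pics/'+n+'.png', cv2.cvtColor(s['img'],cv2.COLOR_RGB2BGR))
def proj(s,p):
    T=np.linalg.inv(s['extrinsics']); p=np.atleast_2d(p); c=p@T[:3,:3].T+T[:3,3]; q=c@np.array(s['camera_matrix']).T; return q[:,:2]/q[:,2:]
def ray(s,u,v,z):
    E=np.array(s['extrinsics']); d=E[:3,:3]@np.linalg.inv(s['camera_matrix'])@np.array([u,v,1.]); o=E[:3,3]; return o+d*(z-o[2])/d[2]
E
python3 - <<'E'
from h import *
for n in ('scene','top'):
    s=snapshot(n); save(s,n+'0')
    print(n,np.round(s['extrinsics'],3).tolist())
    for t in ['tub','lid','strap','strap_end','strap_pivot','lever','lever_tip','lever_pivot','jar','tart_ring','cup','bowl','scraper','brush']:
        b=boxes_of(s,t); print(t,[(np.round(x['bbox']).tolist(),round(x['conf'],2)) for x in b[:2]])
print(read_state())
E
```

```text
pics
scene [[0.35, 0.787, -0.508, 1.235], [0.937, -0.293, 0.191, -0.236], [0.001, -0.543, -0.84, 1.197], [0.0, 0.0, 0.0, 1.0]]
tub [([285.0, 262.0, 167.0, 150.0], 0.92)]
lid [([283.0, 259.0, 159.0, 111.0], 0.95)]
strap [([329.0, 260.0, 75.0, 87.0], 0.87)]
strap_end [([329.0, 259.0, 69.0, 83.0], 0.75), ([261.0, 203.0, 15.0, 31.0], 0.68)]
strap_pivot [([332.0, 262.0, 73.0, 83.0], 0.88), ([408.0, 235.0, 45.0, 42.0], 0.63)]
lever [([332.0, 260.0, 67.0, 86.0], 0.7), ([262.0, 202.0, 18.0, 32.0], 0.6)]
lever_tip [([262.0, 202.0, 14.0, 34.0], 0.58)]
lever_pivot [([262.0, 201.0, 15.0, 33.0], 0.79)]
jar [([186.0, 309.0, 41.0, 44.0], 0.57)]
tart_ring [([261.0, 355.0, 44.0, 44.0], 0.58), ([156.0, 268.0, 46.0, 59.0], 0.51)]
cup []
bowl [([409.0, 234.0, 50.0, 42.0], 0.66), ([285.0, 262.0, 167.0, 150.0], 0.46)]
scraper [([424.0, 193.0, 59.0, 43.0], 0.95), ([285.0, 262.0, 166.0, 148.0], 0.36)]
brush [([158.0, 266.0, 48.0, 64.0], 0.64), ([285.0, 260.0, 156.0, 106.0], 0.49)]
top [[-0.02, -0.988, 0.15, 0.386], [-1.0, 0.018, -0.013, 0.024], [0.01, -0.151, -0.989, 1.602], [0.0, 0.0, 0.0, 1.0]]
tub [([363
[... 766 characters left out ...]
,  0.47696215,  0.02240785,  1.55541507, -0.01150223,
        1.1093172 , -0.08311929]), 'joint_vel': array([ 2.28021523e-03, -4.25594188e-05, -6.53905636e-04,  1.70146082e-03,
       -5.97893102e-04,  5.20547533e-04,  1.30091594e-03]), 'joint_torque': array([ 3.18807433e-04, -5.82722032e+01,  1.53315023e+00, -2.72915429e+01,
       -5.44218218e-02,  1.02333512e-02,  2.29621054e-05]), 'tool_pos': array([0.17535131, 0.65183111, 0.23068308]), 'tool_rot': array([ 7.93670819e-01,  6.08347459e-01,  5.68230192e-06, -1.37732149e-05]), 'contact_force': array([ 0.13158819,  0.05706366, -0.0507715 ]), 'wrist_torque': array([-0.05593476, -0.04464067,  0.07141825]), 'gripper_width': 0.08786471543734016}
```

View pics/scene0.png

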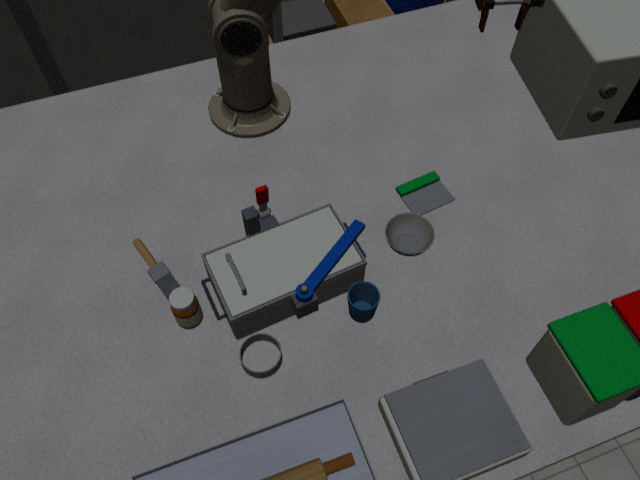

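View pics/top0.png

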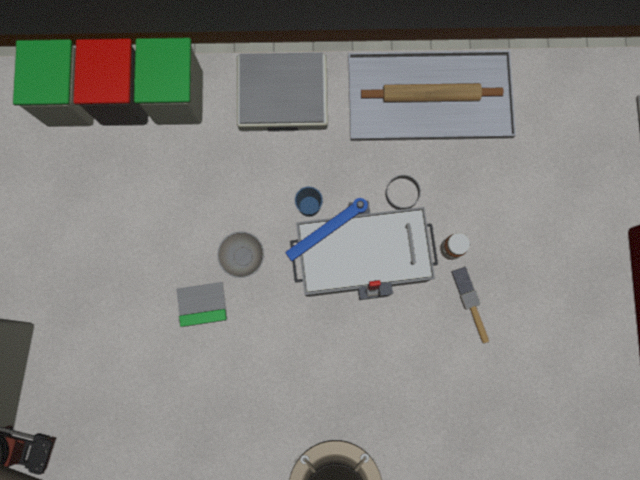

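```bash
python3 - <<'E'
import cv2
a=cv2.imread('pics/top0.png')[170:330,260:460]; cv2.imwrite('pics/topc.png',cv2.resize(a,None,fx=4,fy=4,interpolation=cv2.INTER_CUBIC)[:600])
a=cv2.imread('pics/scene0.png')[170:350,190:390]; cv2.imwrite('pics/scenec.png',cv2.resize(a,None,fx=3.3,fy=3.3,interpolation=cv2.INTER_CUBIC))
E
```

```text
(no output)
```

View pics/topc.png

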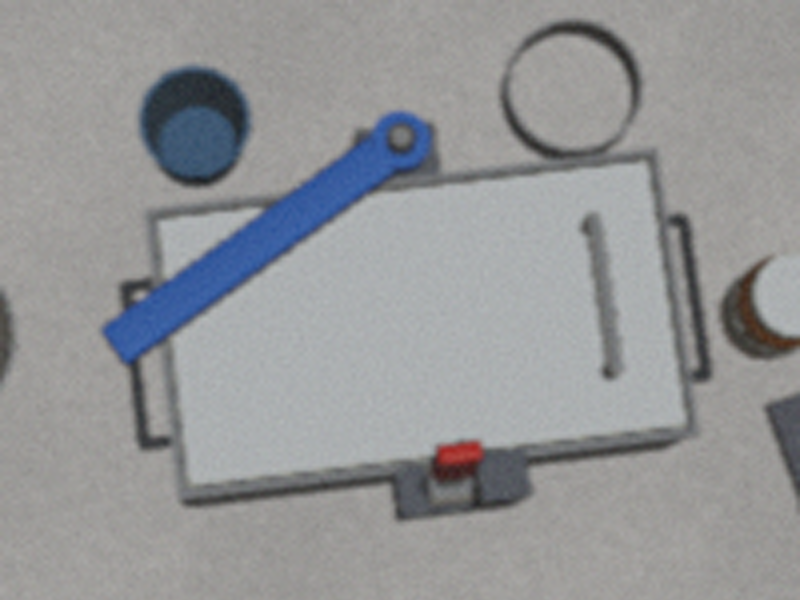

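View pics/scenec.png

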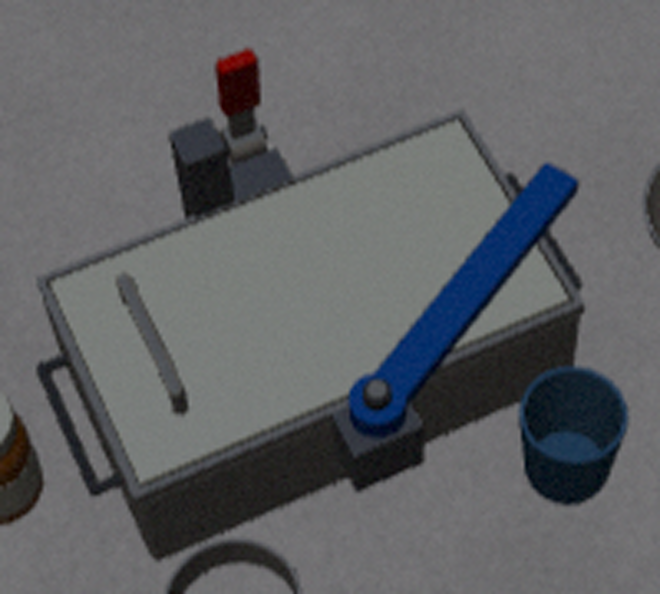

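Top view: tub upright-ish in the frame, with its +x side facing away from the robot. The bolt is at (360,204), the strap end at (289,256) and the red grip at (375,284). The scene view agrees: bolt (304,289), strap end (361,225), lever tip (262,187). Next I fit the poses.

```bash
python3 - <<'E'
from h import *
from scipy.optimize import least_squares
S={n:snapshot(n) for n in('scene','top')}
o={'top':(260,170,4.),'scene':(190,170,3.3)}
P={'top':{'bolt':(400,137),'pp':(150,213),'pm':(655,152),'mm':(687,432),'mp':(183,490),'end':(117,345),'tip':(459,449)},
'scene':{'bolt':(377,390),'mm':(40,283),'mp':(462,115),'pp':(580,303),'pm':(140,490),'end':(563,178),'tip':(237,54)}}
def W(p,q):
    c,s=np.cos(p[2]),np.sin(p[2]); return np.array([p[0]+c*q[0]-s*q[1],p[1]+s*q[0]+c*q[1],q[2]])
def res(p,v=False):
    a,b=p[3],p[4]
    L={'bolt':(.108,0,.148),'pp':(.09,.16,.106),'pm':(.09,-.16,.106),'mm':(-.09,-.16,.106),'mp':(-.09,.16,.106),
    'end':(.108-.215*np.cos(a),.215*np.sin(a),.134),'tip':(-.102+.1*np.cos(b),0,.15+.1*np.sin(b))}
    r=[]
    for n in P:
        for k,(u,v_) in P[n].items():
            x,y,f=o[n]; d=proj(S[n],W(p,L[k]))[0]-(x+u/f,y+v_/f)
            if v: print(n,k,d.round(1))
            r+=list(d)
    return r
s=least_squares(res,[.6,-.1,0,1,1.3],loss='soft_l1'); p=s.x; res(p,1); print(p.round(4))
np.save('p.npy',p)
for k,q in {'pivot':(.108,0,.126),'leverpin':(-.102,0,.15),'end':(.108-.215*np.cos(p[3]),.215*np.sin(p[3]),.126)}.items(): print(k,W(p,q).round(3))
for t,z in [('jar',.1),('tart_ring',.035),('cup',.08),('bowl',.05)]:
    b=boxes_of(S['top'],t)[0]['bbox']; print(t,ray(S['top'],b[0],b[1],z).round(3))
E
```

```text
top bolt [-0.1 -1.2]
top pp [-2.2 -2.2]
top pm [ 0.2 -1.9]
top mm [2.7 0.3]
top mp [-2.1  1.4]
top end [-1.9 -0.4]
top tip [-0.5  0.5]
scene bolt [-0.4 -0.4]
scene mm [-1.7 -1.6]
scene mp [ 0.1 -1.9]
scene pp [1.3 0.3]
scene pm [-2.3  2.5]
scene end [-0.4 -2.9]
scene tip [-0.6  1.1]
[ 0.5791 -0.0815  0.0996  1.0622  1.4794]
pivot [ 0.687 -0.071  0.126]
leverpin [ 0.478 -0.092  0.15 ]
end [0.564 0.106 0.126]
jar [ 0.584 -0.308  0.1  ]
tart_ring [ 0.732 -0.194  0.035]
cup [0.709 0.048 0.08 ]
bowl [0.582 0.23  0.05 ]
```

```bash
cat >> h.py <<'E'
def W(p,q):
    c,s=np.cos(p[2]),np.sin(p[2]); return np.array([p[0]+c*q[0]-s*q[1],p[1]+s*q[0]+c*q[1],q[2]])
def overlay(s,p,name,crop,f):
    x0,y0,w,h=crop
    im=cv2.resize(cv2.cvtColor(s['img'],cv2.COLOR_RGB2BGR)[y0:y0+h,x0:x0+w],None,fx=f,fy=f,interpolation=cv2.INTER_CUBIC)
    def L(q,c):
        u=(proj(s,[W(p,a) for a in q])+.5-[x0,y0])*f
        cv2.polylines(im,[u.astype(int).reshape(-1,1,2)],False,c,1)
    r=lambda a,b,z:[(a,b,z),(a,-b,z),(-a,-b,z),(-a,b,z),(a,b,z)]
    L(r(.09,.16,.106),(0,255,0)); L(r(.083,.153,.108),(255,255,0)); L(r(.09,.16,0),(0,120,0))
    L([(-.05,-.11,.137),(.05,-.11,.137)],(0,255,255))
    a=p[3];ca,sa=np.cos(a),np.sin(a); d=np.array([-ca,sa,0]);n=np.array([sa,ca,0]);o=np.array([.108,0,.134])
    L([o+n*.014,o+d*.215+n*.014,o+d*.215-n*.014,o-n*.014,o+n*.014],(0,165,255))
    b=p[4];d=np.array([np.cos(b),0,np.sin(b)]);o=np.array([-.102,0,.15]);y=np.array([0,.013,0])
    L([o,o+d*.045,o+d*.045+y,o+d*.1+y,o+d*.1-y,o+d*.045-y,o+d*.045],(255,0,255))
    cv2.imwrite('pics/'+name+'.png',im)
E
python3 - <<'E'
from h import *
p=np.load('p.npy')
overlay(snapshot('top'),p,'ot',(260,180,200,140),4)
overlay(snapshot('scene'),p,'os',(190,175,200,175),3.3)
E
```

```text
(no output)
```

View pics/ot.png

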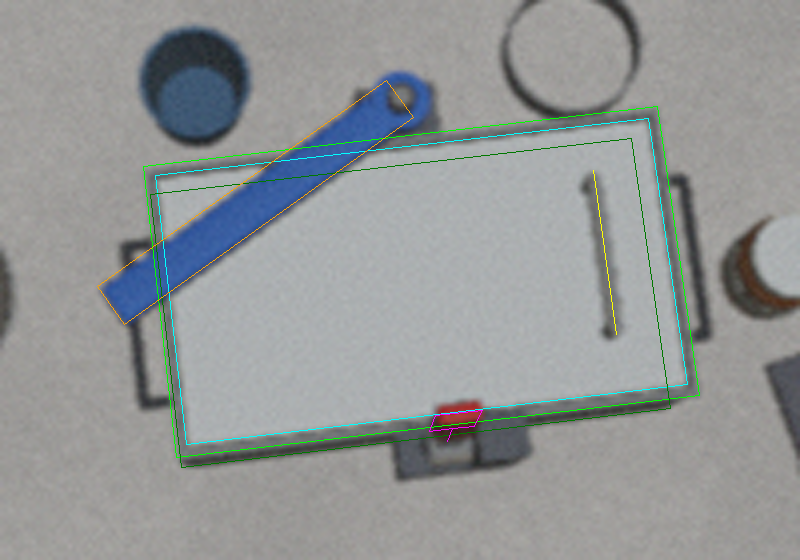

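View pics/os.png

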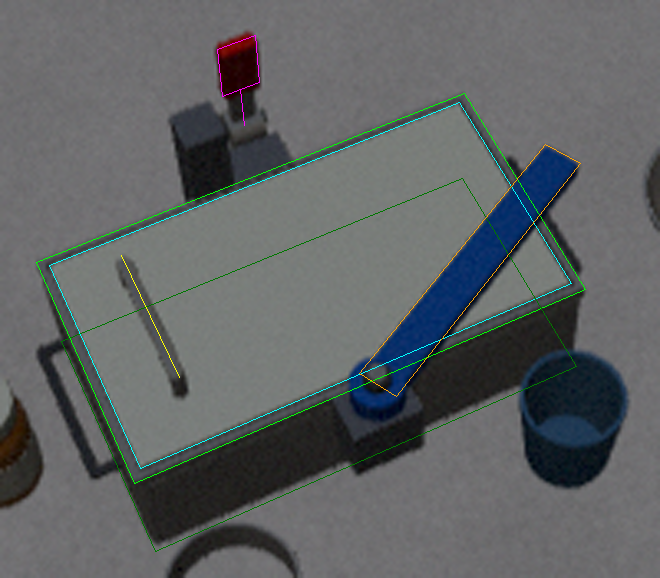

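Request:
{"name": "jog_arm", "arguments": {
  "rows": [3,-3.8,0,1.5,0,3,-3.8,0,1.5,0,3,-3.8,0,1.5,0,3,-3.8,0,1.5,0,3,-3.8,0,1.5,0],
  "newtons": 20
}}

```text
t: 2.4
tool_pos: [0.3264, 0.4602, 0.2309]
tool_rot: [0.752, 0.659, 0.0, -0.0]
contact_force: [1.0, 0.7, 0.0]
gripper_width: 0.0513
```

Request:
{"name": "jog_arm", "arguments": {
  "rows": [3,-3.8,0,1.5,0,3,-3.8,0,1.5,0,3,-3.8,0,1.5,0,3,-3.8,0,1.5,0,3,-3.8,0,1.5,0]
}}

```text
t: 2.9
tool_pos: [0.4764, 0.2702, 0.231]
tool_rot: [0.707, 0.707, 0.0, -0.0]
contact_force: [0.3, 1.0, 0.3]
gripper_width: 0.0115
```

Request:
{"name": "jog_arm", "arguments": {
  "rows": [3,-3.8,0,1.5,0,3,-3.8,0,1.5,0,3,-3.8,0,1.5,0,0,0,0,0,0,0,0,0,0,0]
}}

```text
t: 3.4
tool_pos: [0.5659, 0.1566, 0.2306]
tool_rot: [0.68, 0.733, -0.0, 0.0]
contact_force: [-0.6, 1.0, -0.0]
gripper_width: 0.0003
```

Request:
{"name": "jog_arm", "arguments": {
  "rows": [3.3,-3.7,0,0.5,0,3.3,-3.7,0,0.5,0,3.3,-3.8,0,0.5,0,0,-0.7,-3,0,0,0,0,0,0,0]
}}

```text
t: 3.9
tool_pos: [0.6618, 0.0387, 0.197]
tool_rot: [0.67, 0.742, -0.003, -0.002]
contact_force: [-0.9, 0.9, 0.0]
gripper_width: 0.0004
```

```bash
python3 - <<'E'
from h import *
p=np.load('p.npy')
for n,c,f in (('top',(260,160,200,150),4),('scene',(190,175,200,175),3.3)):
    s=snapshot(n); overlay(s,p,n+'1',c,f)
    st=read_state(); q=st['tool_pos']; print(n,q.round(3),proj(s,q-[0,0,.008]).round(1),((proj(s,q-[0,0,.008])-c[:2])*f).round())
E
```

```text
top [0.662 0.041 0.199] [[313.4 210.4]] [[213. 201.]]
scene [0.663 0.042 0.2  ] [[351.5 250.9]] [[533. 250.]]
```

View pics/top1.png

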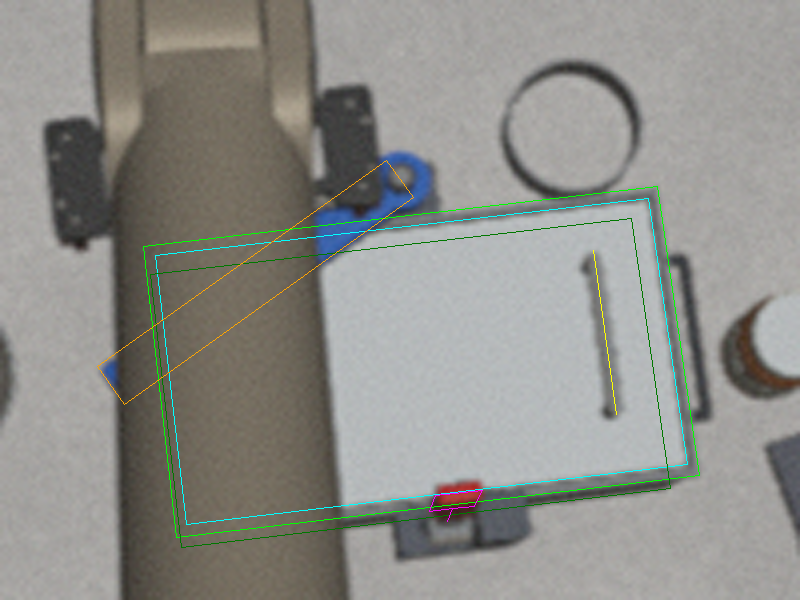

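View pics/scene1.png

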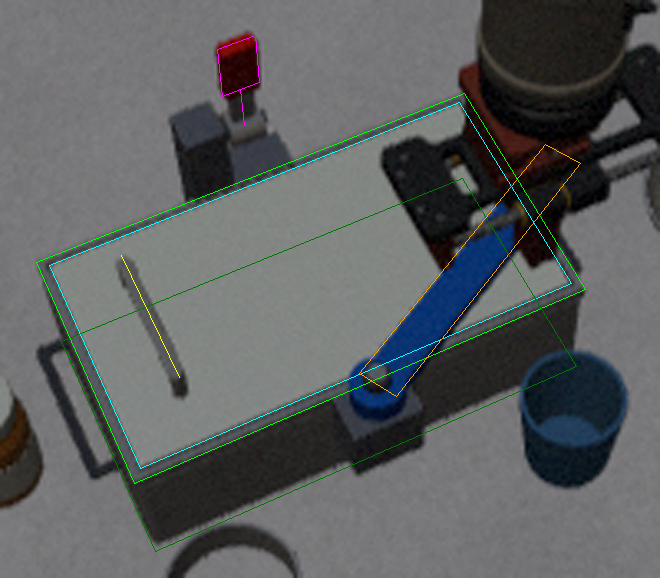

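Request:
{"name": "jog_arm", "arguments": {
  "rows": [0,0,-3,0,0,0,0,-2.5,0,0,0,0,-2.2,0,0,0,0,0,0,0,0,0,0,0,0]
}}

```text
t: 4.5
tool_pos: [0.6643, 0.0413, 0.1251]
tool_rot: [0.669, 0.744, 0.001, -0.0]
contact_force: [0.1, -0.5, -0.1]
gripper_width: 0.0003
```

```bash
cat > path.py <<'E'
from h import *
p=np.load('p.npy')
st=read_state(); print(st['tool_pos'].round(4),st['contact_force'].round(2))
# stick half dims: 10 in tub x, 13.5 in tub y; push at d=.1
for a in [1.06,.9,.75,.6,.45,.3,.15,.05,0,-.04]:
    ca,sa=np.cos(a),np.sin(a); off=.014+.010*sa+.0135*ca
    q=np.array([.108-.1*ca+off*sa,.1*sa+off*ca,.123]); print(a,W(p,q).round(4))
E
python3 path.py
```

```text
[0.6643 0.0413 0.1251] [ 0.12 -0.48 -0.12]
1.06 [0.6532 0.028  0.123 ]
0.9 [0.6386 0.022  0.123 ]
0.75 [0.6255 0.0142 0.123 ]
0.6 [0.6136 0.0042 0.123 ]
0.45 [ 0.6031 -0.0078  0.123 ]
0.3 [ 0.5945 -0.0216  0.123 ]
0.15 [ 0.5881 -0.0369  0.123 ]
0.05 [ 0.5853 -0.0478  0.123 ]
0 [ 0.5843 -0.0534  0.123 ]
-0.04 [ 0.5837 -0.0579  0.123 ]
```

Request:
{"name": "jog_arm", "arguments": {
  "rows": [-0.8,-0.6,0,0,0,-0.9,-0.7,0,0,0,-0.9,-0.6,0,0,0,-1.3,-0.8,0,0,0,0,0,0,0,0]
}}

```text
t: 5.0
tool_pos: [0.6236, 0.0097, 0.1244]
tool_rot: [0.67, 0.742, -0.0, 0.0]
contact_force: [-0.8, 0.1, -0.2]
gripper_width: 0.0006
```

Request:
{"name": "jog_arm", "arguments": {
  "rows": [-1.2,-1,0,0,0,-1,-1.2,0,0,0,-0.9,-1.4,0,0,0,-0.6,-1.5,0,0,0,0,0,0,0,0]
}}

```text
t: 5.5
tool_pos: [0.5865, -0.0428, 0.1236]
tool_rot: [0.671, 0.741, -0.001, -0.0]
contact_force: [-0.9, 0.6, -0.6]
gripper_width: 0.0007
```

```bash
python3 - <<'E'
from h import *
p=np.load('p.npy');p[3]=.17
for n,c,f in (('top',(260,160,200,150),4),('scene',(190,175,200,175),3.3)):
    s=snapshot(n); overlay(s,p,n+'2',c,f)
st=read_state(); print(st['tool_pos'].round(4),st['contact_force'].round(2))
E
```

```text
[ 0.5875 -0.0399  0.1235] [ 0.12  0.97 -0.56]
```

View pics/scene2.png

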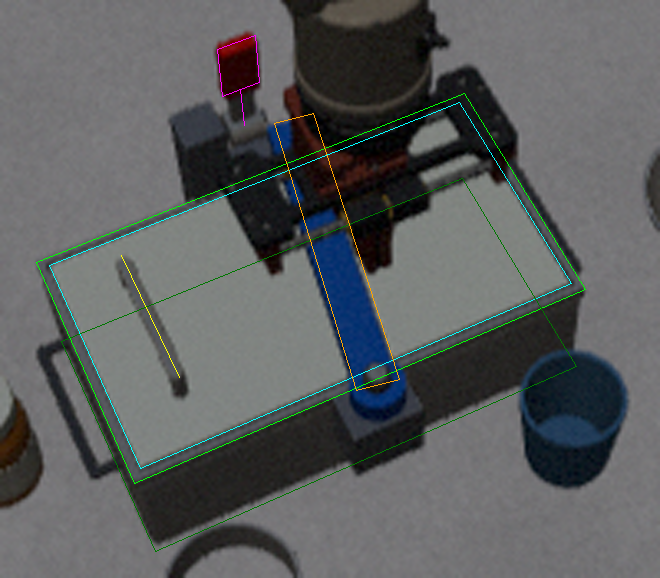

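View pics/top2.png

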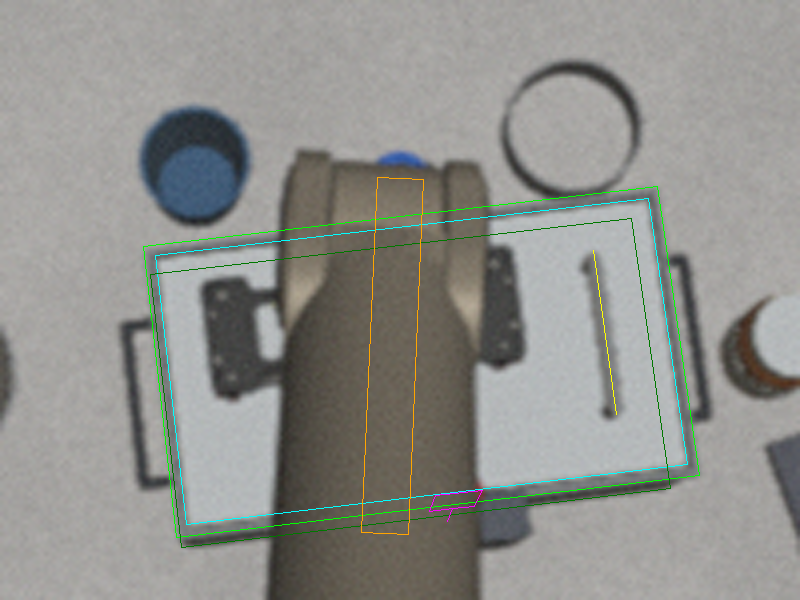

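Request:
{"name": "jog_arm", "arguments": {
  "rows": [-0.1,-0.4,0,0,0,-0.1,-0.4,0,0,0,0,0,0,0,0]
}}

```text
t: 5.9
tool_pos: [0.5861, -0.0472, 0.1235]
tool_rot: [0.67, 0.743, -0.0, -0.0]
contact_force: [0.3, 0.6, -0.0]
gripper_width: 0.0005
```

Request:
{"name": "jog_arm", "arguments": {
  "rows": [0,-0.4,0,0,0,0,0,0,0,0]
}}

```text
t: 6.1
tool_pos: [0.5857, -0.0512, 0.1235]
tool_rot: [0.67, 0.743, -0.0, -0.0]
contact_force: [-0.5, 0.1, 0.3]
gripper_width: 0.0005
```

Request:
{"name": "jog_arm", "arguments": {
  "rows": [0,-0.3,0,0,0,0,0,0,0,0]
}}

```text
t: 6.3
tool_pos: [0.5858, -0.0543, 0.1235]
tool_rot: [0.67, 0.743, -0.0, -0.0]
contact_force: [-1.3, 1.2, -0.1]
gripper_width: 0.0002
```

Request:
{"name": "jog_arm", "arguments": {
  "rows": [0,-0.3,0,0,0,0,0,0,0,0]
}}

```text
t: 6.5
tool_pos: [0.586, -0.0574, 0.1236]
tool_rot: [0.67, 0.743, -0.0, 0.0]
contact_force: [-0.3, -0.0, -0.3]
gripper_width: 0.0007
```

Request:
{"name": "jog_arm", "arguments": {
  "rows": [0,-0.3,0,0,0,0,0,0,0,0]
}}

```text
t: 6.7
tool_pos: [0.5861, -0.0596, 0.1236]
tool_rot: [0.669, 0.743, 0.0, -0.0]
contact_force: [-1.3, 2.1, -0.5]
gripper_width: 0.0006
```

Request:
{"name": "jog_arm", "arguments": {
  "rows": [0,-0.3,0,0,0,0,0,0,0,0]
}}

```text
t: 6.9
tool_pos: [0.5861, -0.0597, 0.1237]
tool_rot: [0.669, 0.744, 0.001, -0.002]
contact_force: [-2.2, 8.9, 1.6]
gripper_width: 0.0003
```

Request:
{"name": "jog_arm", "arguments": {
  "rows": [0,-0.3,0,0,0,0,0,0,0,0]
}}

```text
t: 7.1
tool_pos: [0.586, -0.0598, 0.1236]
tool_rot: [0.668, 0.744, 0.002, -0.003]
contact_force: [-3.5, 14.7, 3.2]
gripper_width: 0.0009
```

```bash
python3 - <<'E'
from h import *
p=np.load('p.npy');p[3]=.0
for n,c,f in (('scene',(190,175,200,175),3.3),):
    s=snapshot(n); overlay(s,p,n+'3',c,f)
st=read_state(); print(st['tool_pos'].round(4),st['contact_force'].round(2))
E
```

```text
[ 0.586  -0.0598  0.1237] [-4.03 14.83  2.95]
```

View pics/scene3.png

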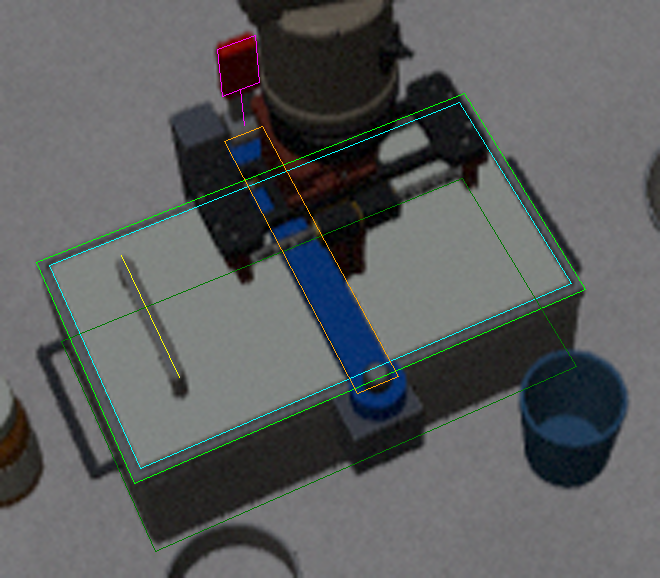

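Request:
{"name": "jog_arm", "arguments": {
  "rows": [0,1.2,0,0,0,0,1.8,0,0,0,0,0.5,3,0,0,0,1,4,0,0,0,4,3,0,0]
}}

```text
t: 7.65
tool_pos: [0.5872, 0.0138, 0.2262]
tool_rot: [0.673, 0.74, -0.0, 0.002]
contact_force: [0.6, -0.0, -0.6]
gripper_width: 0.0003
```

Request:
{"name": "jog_arm", "arguments": {
  "rows": [0,4,2,0,0,0,4,2,0,0,0,3,1,0,0,0,2,0,0,0,0,0,0,0,0]
}}

```text
t: 8.15
tool_pos: [0.5863, 0.1524, 0.274]
tool_rot: [0.668, 0.744, 0.001, 0.0]
contact_force: [-0.7, 0.5, -0.5]
gripper_width: 0.0007
```

```bash
python3 - <<'E'
from h import *
p=np.load('p.npy');p[3]=.0
for n,c,f in (('top',(260,160,200,150),4),('scene',(190,175,200,175),3.3)):
    s=snapshot(n); overlay(s,p,n+'4',c,f)
st=read_state(); print(st['tool_pos'].round(4),st['contact_force'].round(2))
E
```

```text
[0.5864 0.1477 0.2734] [-0.42 -1.55 -0.03]
```

View pics/scene4.png

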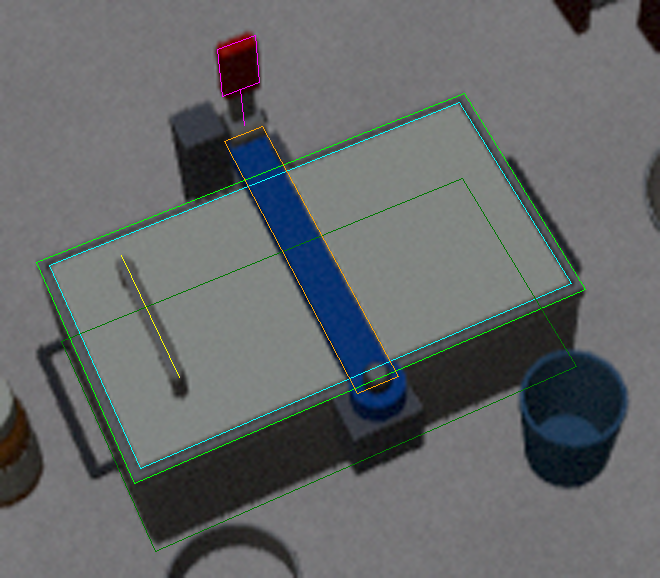

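View pics/top4.png

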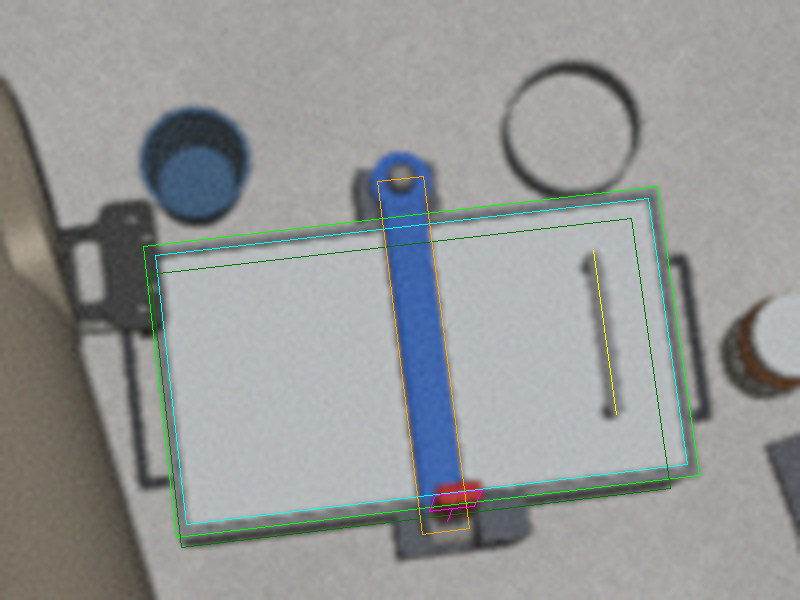

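Request:
{"name": "jog_arm", "arguments": {
  "rows": [-3.3,-3,0,0,0,-3.5,-3.3,0,0,0,-3.5,-3.3,0,0,0,-3.5,-3.3,0,0,0,0,0,0,0,0]
}}

```text
t: 8.75
tool_pos: [0.4437, 0.0132, 0.2731]
tool_rot: [0.673, 0.74, -0.001, -0.001]
contact_force: [0.3, 0.2, 0.4]
gripper_width: 0.0006
```

```bash
cat > lp.py <<'E'
from h import *
p=np.load('p.npy')
st=read_state(); print(st['tool_pos'].round(4),st['contact_force'].round(2))
for b in [1.48,1.3,1.1,.9,.7,.5,.3,.15,.05,0]:
    c,s=np.cos(b),np.sin(b); q=(-.102+.07*c-.006*s-.010,-.001,.15+.07*s+.006*c+.008); print(b,W(p,q).round(4))
E
python3 lp.py
```

```text
[0.4437 0.0132 0.2731] [0.3  0.21 0.38]
1.48 [ 0.4681 -0.0936  0.2283]
1.3 [ 0.4806 -0.0924  0.2271]
1.1 [ 0.494  -0.091   0.2231]
0.9 [ 0.5063 -0.0898  0.2166]
0.7 [ 0.5171 -0.0887  0.2077]
0.5 [ 0.526  -0.0878  0.1968]
0.3 [ 0.5325 -0.0872  0.1844]
0.15 [ 0.5357 -0.0869  0.1744]
0.05 [ 0.537  -0.0867  0.1675]
0 [ 0.5374 -0.0867  0.164 ]
```

Request:
{"name": "jog_arm", "arguments": {
  "rows": [-0.3,-3.5,0,0,0,-0.3,-3.5,0,0,0,0,-3.2,-1,0,0,0,-0.8,-2.4,0,0,0,0,-1,0,0]
}}

```text
t: 9.25
tool_pos: [0.4409, -0.0928, 0.2282]
tool_rot: [0.672, 0.741, -0.001, -0.0]
contact_force: [0.0, 0.5, -0.2]
gripper_width: 0.0004
```

Request:
{"name": "jog_arm", "arguments": {
  "rows": [0,0,0,0,0]
}}

```text
t: 9.35
tool_pos: [0.441, -0.0903, 0.2284]
tool_rot: [0.67, 0.742, -0.001, -0.001]
contact_force: [0.8, -0.0, -0.2]
gripper_width: 0.0007
```

```bash
python3 - <<'E'
from h import *
p=np.load('p.npy');p[3]=.0
for n,c,f in (('top',(260,160,200,150),4),('scene',(190,150,200,175),3.3)):
    s=snapshot(n); overlay(s,p,n+'5',c,f)
st=read_state(); print(st['tool_pos'].round(4),st['contact_force'].round(2))
E
```

```text
[ 0.4424 -0.0895  0.2299] [-0.69  0.6   0.24]
```

View pics/scene5.png

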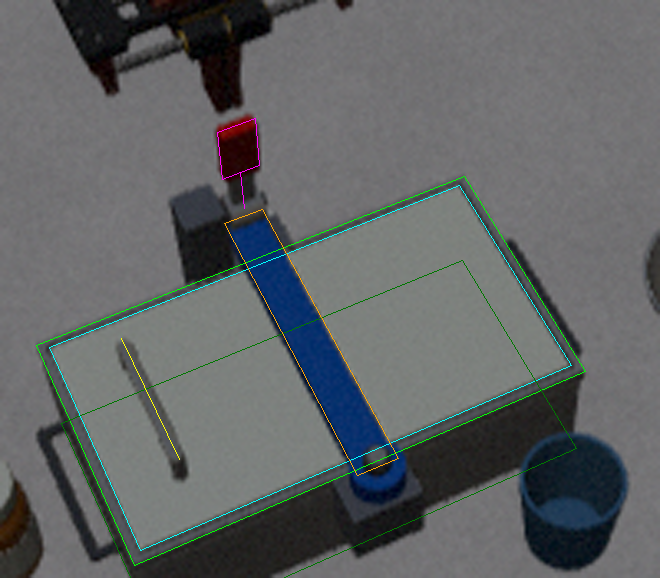

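Request:
{"name": "jog_arm", "arguments": {
  "rows": [0.8,-0.5,0,0,0,0.8,0,0,0,0,0,0,0,0,0]
}}

```text
t: 9.75
tool_pos: [0.46, -0.0947, 0.2303]
tool_rot: [0.669, 0.743, 0.0, 0.001]
contact_force: [1.0, -0.4, 0.1]
gripper_width: 0.0003
```

Request:
{"name": "jog_arm", "arguments": {
  "rows": [0.5,0,0,0,0,0.5,0,0,0,0,0,0,0,0,0]
}}

```text
t: 10.05
tool_pos: [0.4685, -0.0948, 0.2296]
tool_rot: [0.669, 0.743, -0.0, -0.0]
contact_force: [-0.3, -0.3, -1.3]
gripper_width: 0.0007
```

Request:
{"name": "jog_arm", "arguments": {
  "rows": [0.6,0,-0.1,0,0,0.6,0.1,-0.1,0,0,0.6,0.1,-0.2,0,0,0.7,0.1,-0.3,0,0,0,0,0,0,0]
}}

```text
t: 10.55
tool_pos: [0.4943, -0.0922, 0.2228]
tool_rot: [0.67, 0.743, 0.0, 0.001]
contact_force: [-0.8, -0.4, 1.6]
gripper_width: 0.0003
```

```bash
python3 - <<'E'
from h import *
p=np.load('p.npy');p[3]=.0;p[4]=1.1
for n,c,f in (('scene',(190,150,200,175),3.3),):
    s=snapshot(n); overlay(s,p,n+'6',c,f)
st=read_state(); print(st['tool_pos'].round(4),st['contact_force'].round(2))
E
```

```text
[ 0.4939 -0.0921  0.2227] [-1.34 -0.45  1.28]
```

View pics/scene6.png

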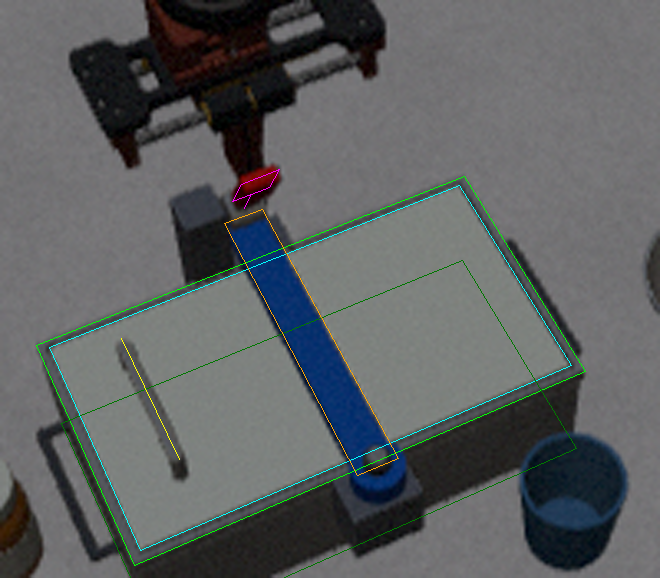

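The lever follows the finger and stands at about 1.1 rad (grip at (257,185) in the crop). The strap is still in the keeper. I continue along the arc.

Request:
{"name": "jog_arm", "arguments": {
  "rows": [0.6,0.1,-0.3,0,0,0.6,0.1,-0.4,0,0,0.6,0.1,-0.4,0,0,0.5,0,-0.4,0,0,0,0,0,0,0]
}}

```text
t: 11.1
tool_pos: [0.5165, -0.0895, 0.2073]
tool_rot: [0.67, 0.743, -0.0, 0.0]
contact_force: [-0.7, -2.4, 1.5]
gripper_width: 0.0003
```

Request:
{"name": "jog_arm", "arguments": {
  "rows": [0.5,0.1,-0.6,0,0,0.4,0,-0.6,0,0,0.4,0,-0.6,0,0,0.3,0,-0.6,0,0,0,0,0,0,0]
}}

```text
t: 11.6
tool_pos: [0.5321, -0.0879, 0.1832]
tool_rot: [0.67, 0.743, -0.0, -0.0]
contact_force: [0.3, -0.2, -0.4]
gripper_width: 0.0007
```

Request:
{"name": "jog_arm", "arguments": {
  "rows": [0.2,0,-0.5,0,0,0.2,0,-0.5,0,0,0.1,0,-0.4,0,0,0,0,0,0,0]
}}

```text
t: 12.0
tool_pos: [0.5365, -0.0875, 0.1691]
tool_rot: [0.669, 0.743, -0.0, -0.001]
contact_force: [0.3, 0.0, -0.4]
gripper_width: 0.0006
```

Request:
{"name": "jog_arm", "arguments": {
  "rows": [0,0,-0.3,0,0,0,0,-0.2,0,0,0,0,0,0,0]
}}

```text
t: 12.3
tool_pos: [0.5374, -0.0874, 0.1648]
tool_rot: [0.669, 0.743, 0.0, 0.0]
contact_force: [-1.6, 0.1, 3.4]
gripper_width: 0.0006
```

Request:
{"name": "jog_arm", "arguments": {
  "rows": [0,0,-0.2,0,0,0,0,0,0,0]
}}

```text
t: 12.5
tool_pos: [0.5375, -0.0875, 0.1641]
tool_rot: [0.669, 0.743, 0.001, -0.0]
contact_force: [-6.5, 0.6, 15.6]
gripper_width: 0.0004
```

Request:
{"name": "jog_arm", "arguments": {
  "rows": [0,0,-0.2,0,0,0,0,0,0,0]
}}

```text
t: 12.7
tool_pos: [0.5376, -0.0875, 0.1638]
tool_rot: [0.67, 0.743, 0.001, -0.0]
contact_force: [-12.7, 2.7, 31.4]
gripper_width: 0.0001
```

Request:
{"name": "jog_arm", "arguments": {
  "rows": [0,0,-0.2,0,0,0,0,0,0,0]
}}

```text
t: 12.9
tool_pos: [0.5377, -0.0875, 0.1635]
tool_rot: [0.67, 0.743, 0.002, -0.0]
contact_force: [-18.1, 3.1, 46.5]
gripper_width: 0.0005
```

The finger met the hard stop: 46 N at TCP z 0.1635, where 0.164 was expected. Now I lift clear.

Request:
{"name": "jog_arm", "arguments": {
  "rows": [0,0,0.6,0,0,0,0,2,0,0,0,1,4,0,0,0,4,3,0,0,0,5,0,0,0]
}}

```text
t: 13.4
tool_pos: [0.5403, 0.0114, 0.2593]
tool_rot: [0.671, 0.741, 0.004, 0.003]
contact_force: [1.4, -0.1, -0.5]
gripper_width: 0.0006
```

Request:
{"name": "jog_arm", "arguments": {
  "rows": [0,5,0,0,0,0,5,0,0,0,0,4,0,0,0,0,0,0,0,0,0,0,0,0,0]
}}

```text
t: 13.9
tool_pos: [0.5371, 0.1534, 0.2544]
tool_rot: [0.668, 0.744, 0.0, 0.0]
contact_force: [-0.4, -0.4, -1.2]
gripper_width: 0.0002
```

```bash
python3 - <<'E'
from h import *
p=np.load('p.npy');p[3]=.0;p[4]=0
for n,c,f in (('top',(260,160,200,150),4),('scene',(190,150,200,175),3.3)):
    s=snapshot(n); overlay(s,p,n+'7',c,f)
st=read_state(); print(st['tool_pos'].round(4),st['contact_force'].round(2))
E
```

```text
[0.5374 0.1508 0.2546] [ 0.13 -0.52  0.02]
```

View pics/scene7.png

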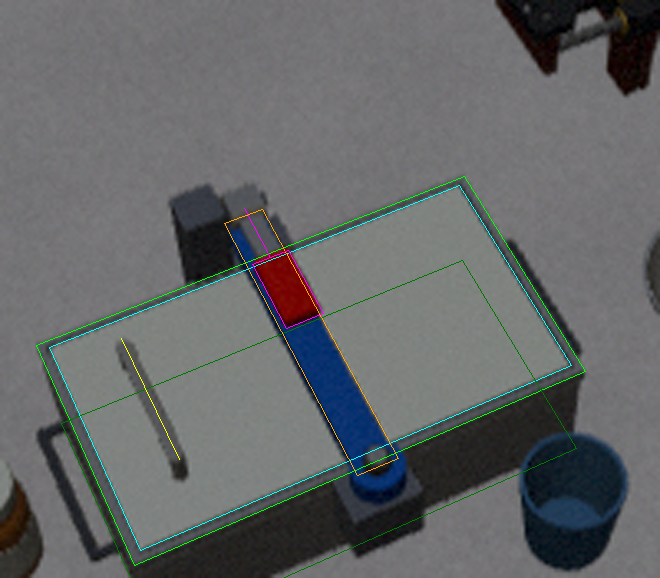

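View pics/top7.png

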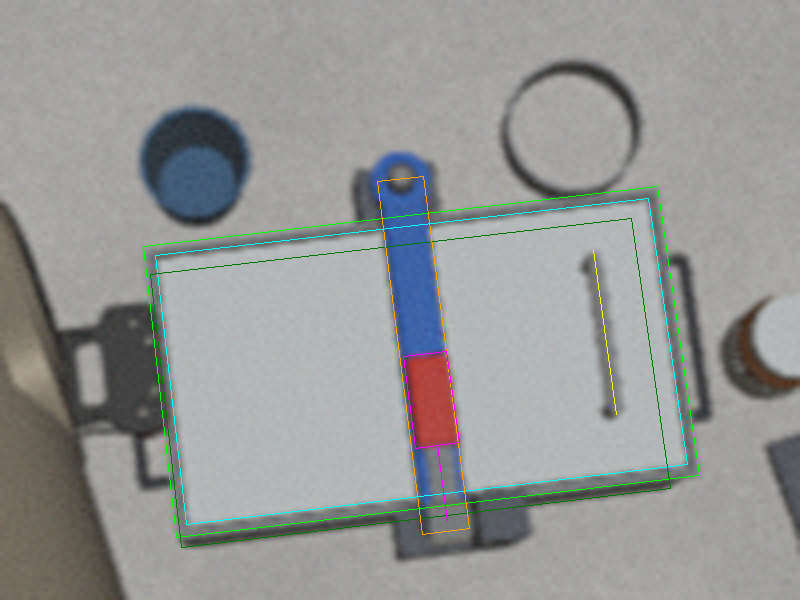

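Both views show the strap over the lid and the red lever flat on it: grip at (288,290) in the scene crop and (432,400) in the top crop. The lid and bystanders are unmoved and the gripper is clear, so I hand in.

```bash
python3 -c "
from plant import *
print(finish_job())"
```

```text
the job is handed in; nothing more can be done
None
```

The lid is clamped: I pushed the strap round into the keeper with the closed fingers, then pushed the raised lever down over it. I handed the job in at about 14 s of the 53 s allowed; no verdict was reported.

- **Strap:** it reached its stop, with the force rising to 15 N and no further motion. The lever was still raised at that point (about 1.48 rad), and a picture confirmed the strap lay over the lid.
- **Lever:** it reached its hard stop at tool height 0.1635 m, where 0.164 m was expected. I pressed with about 46 N vertically there, against a wrist limit of 120 N.
- **Last pictures:** both joints matched an overlay drawn at angle 0. The lid looked seated, the cup, ring and jar looked unmoved, and the gripper was clear with near-zero force. The bowl, scraper and brush were outside the final crops, so I did not check them there, but the tool stayed well above them.
- **Disagreement:** my fit of the tub's position was off by 1 to 3 pixels (roughly 3 to 7 mm) at some points. The strap's stop came about 6 mm further in -y than predicted. I relied on contact forces for both stops.

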